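# Hook the hatch cover into the gearbox

## Robot

A 6-joint arm with a two-finger parallel gripper is mounted at the origin on a cart in front of the work surface, level with it; the furniture and walls round the work are solid. World frame = base frame: x ahead of the robot, y to its left, z up, the work surface at z = 0. Lengths are in m, angles in rad, forces in N, time in s.
With the tool pointing down it reaches from about 0.35 to 0.775 m from the base axis. Payload 7.3 kg.
Tool frame: the origin (TCP) lies midway between the tips of the shut fingers; the grasp point (between the pads) lies bot.pinch_z behind it (bot.pinch_z is the distance from the TCP to the grasp point, in m); z points along the fingers, y is the line along which they close (so a half turn about z gives the same grasp; the last joint's range is limited). The gripper opens to 92 mm and grips with 3 to 60 N. Pads are 19 mm wide; open, the fingers measure 130 mm over their backs; the gripper's body (75 mm by 190 mm) begins 47 mm behind the grasp point.
Start: joints at [1.106, 0.342, 1.524, -0, 1.275, -0.146], TCP at [0.165, 0.499, 0.227] pointing down, gripper open.
Joint ranges: [-2.53, 2.53], [-0.77, 2.02], [0.04, 2.7], [-1, 4.14], [0.28, 2.66], [-3.11, 3.11]. Speed limits (rad/s): [2.57, 2.57, 3.14, 3.14, 3.14, 3.14].

## Interface

Orientations are given as a rotation vector (axis times angle).
In Python, from rig import bot gives the robot as it stands.
- The arm moves only by the shell command python3 -m crank 'ROWS' [FORCE]. ROWS is JSON, a list of rows, each a list of 3 entries, a list of its own where there are three numbers: the shift along the tool's x, y, z as a fraction of full scale, then the turn, a rotation vector about the tool's x, y, z as a fraction of full scale, then the opening, from 0 (shut) to 1 (fully open). In form: [[[dx, dy, dz], [ax, ay, az], jaw], ...]. A call has 1 to 10 rows; each row is the pose to reach, as a shift and turn from the pose commanded when the call began, along the tool's axes at that moment; what a row does not reach only later rows make up. Full scale, the value 1, is 300 mm for a shift and 60 degrees for a turn. A row lasts 1/8 s, in which the tool goes at most 62.5 mm and 10.7 degrees, less where a joint would pass 70% of its speed; a pose out of reach is approached as far as the arm can. A call with a number of a shift or a turn outside -1 to 1 is refused whole. A call with a gripper value outside its range is refused whole. The fingers move at their own pace and stop on an object; FORCE is the grip in N (left out, the last holds). Time passes only in rows, so rows that repeat a pose let the fingers close. It gives the time, the measured TCP pose, the force, the opening and the grip force at its end, in the units of the state.
- bot.get_state(): the state, without advancing time (a new reading comes with each control period).
- bot.capture(name): name is "scene" or "side" or "wrist"; returns a dict with "image" (480x640x3 uint8, red, green, blue), "fx", "fy", "cx", "cy" (pixels), "extrinsics" (4x4, takes a point from camera to world coordinates). Camera axes: x right, y down, z forward; pixel columns grow to the right and rows downward; lengths in m; the calibration is good to about 2 mm. A picture is of the moment at which its call begins. There is no depth.
- bot.job_done(): hands the job in; it is judged then, once.
Trained networks look in a picture, given as the dict that the camera call returned (one of the last four; its "shot" number tells which), for a name from the list of things; names that differ only in an ending like _2 or _b are one class to them, and where a whole thing is asked for, a point or a joint stands for the part that bears it (a point fixed in the world has none). Each returns a list of dicts, best first, with "score" (0 to 1); they miss things now and then, are a little off and sometimes report something else, mostly with a low value. They report only what shows in the picture. A call takes as long as a camera call.
- bot.spot_in(picture, query): "box" ([left, top, right, bottom] in pixels, round what is visible of it).
- bot.tip_of(picture, query): "uv" ([column, row] in pixels: a listed point, or the origin of a listed thing).
The state is a dict: "t": time; "qpos": joint angles; "joint_vel": joint speeds; "tau": joint torques, N m; "position": TCP position; "tcp_rot": TCP orientation; "ft_force": force on the tool from outside, world axes, zero at the start; "ft_torque": the same for the moment, N m; "finger_gap": finger opening in m; "finger_force": force on a finger pad.
Only numpy, scipy, OpenCV 4.12 (cv2) and the standard library are available. Lean on these libraries where they do the work, as an engineer would, in place of code of your own. Each camera call takes 0.05 s, during which the arm holds its last target. There are 200 camera calls.

## Task

The hatch in the top of the small grey gearbox is open. Fit its cover, the narrower of the two loose plates with upright grips: tilt it, tuck one of its two ends under the overhanging strip, then level it down so that it lies flat on the ledge inside the rim, and let go. Leave the wider plate where it lies.

Things in the scene. Friction and masses are not known exactly. Their poses are not given: they have to be found in the camera images.
- gearbox: small grey gearbox fixed to the table, 140 x 106 x 57 mm, shaft stub on its +y side. Origin: centre of its underside; -x end towards the robot within 0.3 rad. 10 mm walls, rim top at z = 52, round a recess x -60..60, y -43..43, 18 mm deep. A dark strip on the rim's -x end (z 52..57) overhangs the recess by 20 mm, to x = -40: the mouth left open is 100 mm long, too short for the cover held level
- seat (a point): middle of the gearbox's recess at ledge height, 34 mm above the gearbox origin, same axes. Ledge 34 mm wide at the -x end, under the strip (18 mm high slot), 14 at the +x end, 12 along the sides; a hole inside it. A cover tilted 11 to 30 degrees, -x end down, slips under the strip; seated, its origin lies here with 5 mm of play each way in x and y
- cover: the cover to fit: loose aluminium plate 110 (x) x 76 (y) x 6 mm, 0.2 to 0.45 kg, with a dark upright grip in its middle, 14 (x) x 44 (y) mm, up to 54 mm above the underside (a 9 mm high foot round its base). Origin: centre of the underside; z up. Starts flat on the table, grip up, x pointing away from the robot within 0.4 rad. Both ends are alike
- wide_cover: cover of another gearbox: same plate, grip, origin and axes but 104 mm wide (y), too wide for this recess. The two plates may lie in either of two places. To be left alone

How it is judged:
At the end, for the whole second after the job is handed in: The narrower cover lies at rest in the recess with one end under the strip: its origin within 10 mm of the seat along x and y and 4 mm in height, level within 4 degrees, its long axis within 11 degrees of the gearbox's (x of cover in the frame of seat between -0.01 and 0.01 m and y of cover in the frame of seat between -0.01 and 0.01 m and z of cover in the frame of seat between -0.004 and 0.004 m and angle between cover's own z axis and vertical below 0.07 rad and angle between the x axis of cover and the x axis of gearbox, either way round below 0.2 rad and linear speed of cover below 0.02 m/s); the robot touches nothing.
It fails at once if the wider plate is moved by more than 30 mm (distance of wide_cover from where it was at the start of the episode above 0.03 m).
It also fails if it takes over 40 s, if anything falls off the work surface, if the arm or the gripper's body presses on something with over 40 N, if the wrist force passes 120 N, or if a joint passes its speed limit or range.

## Working session

There is one attempt and no reset: what is moved stays moved. The work goes in short steps, Python scripts to look and compute and a shell command to move; the robot and the scene stay as the last step left them, time stands still between calls to the robot, and variables do not carry over. Pictures are saved under pics/ and viewed, at most 10 in all, crops included, and the job is handed in when it is done.

```bash
mkdir -p pics; ls; python3 - <<'E'
from rig import bot
import cv2, numpy as np
print(bot.pinch_z); s=bot.get_state(); print(s['t'],s['position'],s['tcp_rot'],s['finger_gap'])
ims=[]
for n in ['scene','side']:
    p=bot.capture(n); ims.append(p['image'])
    print(n,p['fx'],p['cx'],p['cy'],np.round(p['extrinsics'],3).tolist())
    for q in ['gearbox','cover','wide_cover','seat']:
        print(q,[(np.round(d['uv']).tolist(),round(d['score'],2)) for d in bot.tip_of(p,q)][:3],[(np.round(d['box']).tolist(),round(d['score'],2)) for d in bot.spot_in(p,q)][:3])
    cv2.imwrite(f'pics/{n}0.png',p['image'][:,:,::-1])
E
```

```text
pics
0.0188
0.0 [0.16435027 0.49818213 0.22604467] [-4.98582641e-01 -3.10131361e+00  2.30070344e-03] 0.09139989778939372
scene 602.7050419544533 321.8045903856479 238.8593549267123 [[0.484, -0.503, 0.716, -0.061], [-0.875, -0.276, 0.398, -0.079], [-0.002, -0.819, -0.574, 0.53], [0.0, 0.0, 0.0, 1.0]]
gearbox [] [([314.0, 186.0, 434.0, 278.0], 0.64)]
cover [([363.0, 338.0], 0.62)] [([311.0, 299.0, 417.0, 379.0], 0.73)]
wide_cover [] [([166.0, 230.0, 270.0, 298.0], 0.9), ([314.0, 186.0, 433.0, 280.0], 0.47)]
seat [([376.0, 227.0], 0.65)] [([315.0, 186.0, 433.0, 280.0], 0.65)]
side 561.6255494893192 317.6921010342549 249.55496507289334 [[0.974, -0.159, 0.163, 0.405], [-0.227, -0.65, 0.726, -0.364], [-0.009, -0.743, -0.669, 0.628], [0.0, 0.0, 0.0, 1.0]]
gearbox [([378.0, 290.0], 0.92)] [([330.0, 238.0, 437.0, 323.0], 0.9)]
cover [([260.0, 345.0], 0.68)] [([221.0, 305.0, 306.0, 371.0], 0.93)]
wide_cover [([258.0, 236.0], 0.92)] [([220.0, 204.0, 285.0, 249.0], 0.73)]
seat [([382.0, 271.0], 0.78)] [([328.0, 235.0, 440.0, 323.0], 0.7)]
```

View pics/scene0.png

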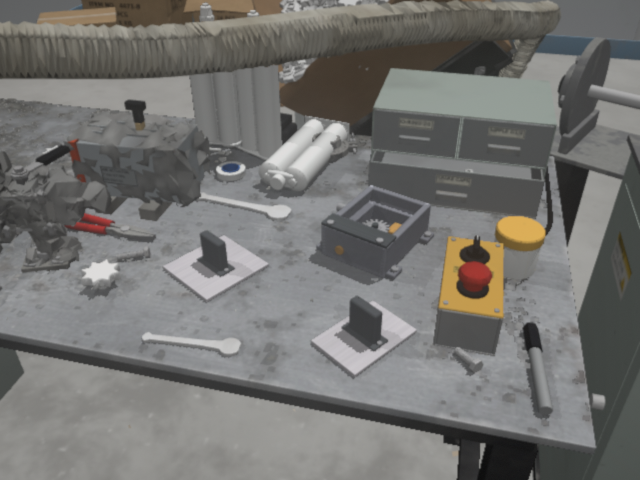

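View pics/side0.png

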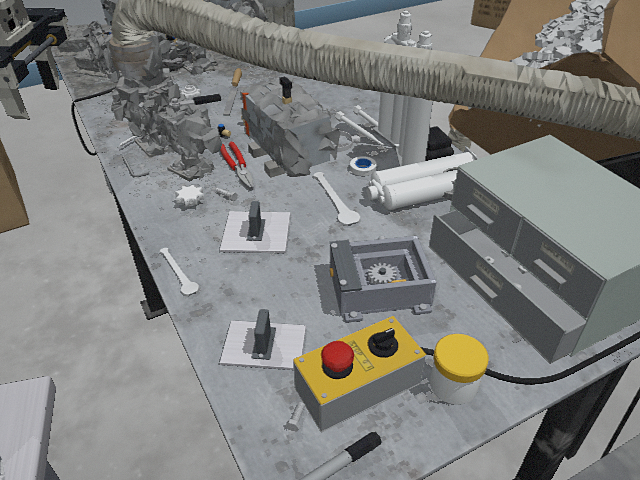

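The two plates show up at scene (215,267) and (363,338), and the gearbox at (376,230) with its dark strip on the near-left end. I'll rectify the images to metric planes and measure there.

```bash
cat > h.py <<'E'
import numpy as np, cv2
def K(p): return np.array([[p['fx'],0,p['cx']],[0,p['fy'],p['cy']],[0,0,1]])
def rect(p,z,x0,x1,y0,y1,s):
    """top view of plane z: rows = x (far up), cols = y (left = +y); s px per m"""
    E=np.linalg.inv(p['extrinsics']); 
    H=K(p)@np.c_[E[:3,0],E[:3,1],E[:3,2]*z+E[:3,3]]      # (x,y,1)->pix
    A=np.array([[0,-1/s,x1],[-1/s,0,y1],[0,0,1]])        # (col,row)->(x,y)
    return cv2.warpPerspective(p['image'],H@A,(int((y1-y0)*s),int((x1-x0)*s)),flags=cv2.INTER_LINEAR|cv2.WARP_INVERSE_MAP)
def proj(p,P):
    E=np.linalg.inv(p['extrinsics']); c=(E[:3,:3]@np.atleast_2d(P).T).T+E[:3,3]
    return np.c_[p['fx']*c[:,0]/c[:,2]+p['cx'],p['fy']*c[:,1]/c[:,2]+p['cy']]
E
python3 - <<'E'
from rig import bot
from h import *
R=(0.3,0.8,-0.25,0.25,1000)
for n in ['scene','side']:
    p=bot.capture(n); im=rect(p,0.006,*R)
    hsv=cv2.cvtColor(im,cv2.COLOR_RGB2HSV)
    m=((hsv[...,2]>175)&(hsv[...,1]<40)).astype(np.uint8)
    m=cv2.morphologyEx(m,cv2.MORPH_OPEN,np.ones((5,5)))
    for c in cv2.findContours(m,cv2.RETR_EXTERNAL,cv2.CHAIN_APPROX_NONE)[0]:
        if cv2.contourArea(c)>3000:
            (u,v),wh,a=cv2.minAreaRect(c); print(n,'ctr',round(0.8-v/1000,4),round(.25-u/1000,4),'size',np.round(wh),'a',round(a,1))
    im2=rect(p,0.052,*R)
    cv2.imwrite(f'pics/r_{n}.png',np.hstack([im[...,::-1],im2[:,:,::-1]])[::1,::1] if 0 else im2[:,:,::-1])
E
```

```text
scene ctr 0.438 0.1389 size [ 75. 109.] a 18.4
side ctr 0.4385 0.1387 size [ 76. 109.] a 18.4
```

View pics/r_side.png

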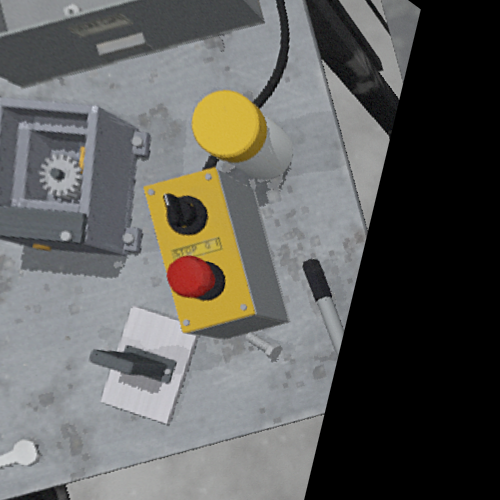

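```bash
python3 - <<'E'
from rig import bot
from h import *
R=(0.2,0.8,-0.3,0.3,1000)
for n in ['scene','side']:
    p=bot.capture(n); im=rect(p,0.006,*R)
    hsv=cv2.cvtColor(im,cv2.COLOR_RGB2HSV)
    m=((hsv[...,2]>165)&(hsv[...,1]<60)).astype(np.uint8)
    m=cv2.morphologyEx(m,cv2.MORPH_OPEN,np.ones((5,5)))
    for c in cv2.findContours(m,cv2.RETR_EXTERNAL,cv2.CHAIN_APPROX_NONE)[0]:
        if cv2.contourArea(c)>1500:
            (u,v),wh,a=cv2.minAreaRect(c); print(n,'ctr',round(0.8-v/1000,4),round(.3-u/1000,4),'size',np.round(wh),'a',round(a,1))
    ou=rect(p,0.006,0.25,.55,-.2,.25,1200); cv2.imwrite(f'pics/rt_{n}.png',ou[:,:,::-1])
E
```

```text
scene ctr 0.4383 0.1389 size [ 76. 110.] a 18.4
side ctr 0.302 0.1665 size [49. 75.] a 49.5
side ctr 0.4386 0.1389 size [ 77. 110.] a 18.4
```

```bash
python3 - <<'E'
from rig import bot
from h import *
P={}
o=[]
for n in ['scene','side']:
    p=bot.capture(n); P[n]=p
    im=rect(p,0.006,0.3,.8,0.05,.6,1000)
    hsv=cv2.cvtColor(im,cv2.COLOR_RGB2HSV)
    m=((hsv[...,2]>165)&(hsv[...,1]<60)).astype(np.uint8)
    m=cv2.morphologyEx(m,cv2.MORPH_OPEN,np.ones((5,5)))
    for c in cv2.findContours(m,cv2.RETR_EXTERNAL,cv2.CHAIN_APPROX_NONE)[0]:
        if cv2.contourArea(c)>4000:
            (u,v),wh,a=cv2.minAreaRect(c); print(n,'ctr',round(0.8-v/1000,4),round(.6-u/1000,4),'size',np.round(wh),'a',round(a,1))
    o.append(rect(p,0.052,0.52,0.76,.11,.31,2000))
    for q in ['seat','gearbox']: 
        for d in bot.tip_of(p,q)[:1]:
            z={'seat':.034,'gearbox':0}[q]; H=rect
            E=p['extrinsics']; r=E[:3,:3]@np.linalg.solve(K(p),[*d['uv'],1]); t=(z-E[2,3])/r[2]; print(n,q,E[:3,3]+t*r)
cv2.imwrite('pics/gb.png',np.hstack(o)[:,:,::-1])
E
```

```text
scene ctr 0.4383 0.1389 size [ 76. 110.] a 18.4
scene ctr 0.464 0.3866 size [105. 110.] a 15.5
scene ctr 0.7575 0.453 size [85. 98.] a 90.0
scene seat [0.61952434 0.21028716 0.034     ]
scene gearbox [0.62635921 0.21431525 0.        ]
side ctr 0.4386 0.1389 size [ 77. 110.] a 18.4
side ctr 0.4655 0.3926 size [119. 111.] a 15.6
side ctr 0.6295 0.4183 size [ 69. 232.] a 66.9
side ctr 0.7445 0.459 size [111. 114.] a 90.0
side seat [0.62814096 0.21193693 0.034     ]
```

View pics/gb.png

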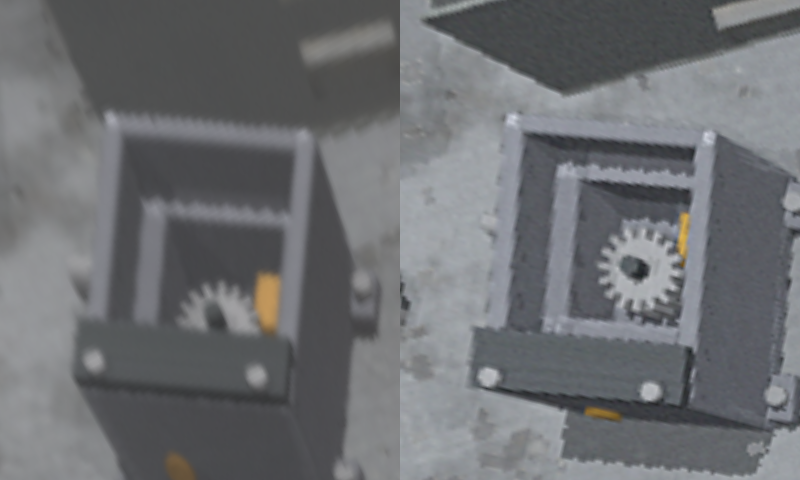

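```bash
python3 - <<'E'
from rig import bot
from h import *
from scipy.spatial.transform import Rotation as R
s=bot.get_state(); Rt=R.from_rotvec(s['tcp_rot']).as_matrix(); print(np.round(Rt,3), s['ft_force'])
P={n:bot.capture(n) for n in ['scene','side']}
def tri(a,b):
    M=[K(P[n])@np.linalg.inv(P[n]['extrinsics'])[:3] for n in ['scene','side']]
    X=cv2.triangulatePoints(*M,np.float64(a),np.float64(b)).ravel(); return np.round(X[:3]/X[3],3)
for k,a,b in [('button',(474,270),(337,350)),('boxcornerNear',(441,286),(319,400)),('boxcorner far',(448,238),(409,320)),('drawer L top',(370,150),(433,213)),('drawer L bot',(371,183),(432,250)),('drawer R top',(543,180),(583,321)),('cab top L',(375,106),(457,160)),('screwcap yellow',(520,232),(460,358))]:
    X=tri(a,b); print(k,X,[np.round(proj(P[n],X)[0]-c,1) for n,c in zip(P,(a,b))])
E
```

```text
[[-0.95   0.313  0.   ]
 [ 0.313  0.95   0.   ]
 [-0.     0.    -1.   ]] [-0.41832119  0.77518583  0.1467101 ]
button [0.517 0.037 0.092] [array([-0.1, -0.8]), array([0.2, 0.6])]
boxcornerNear [0.499 0.046 0.043] [array([15.3, 21. ]), array([  1.9, -27.9])]
boxcorner far [0.637 0.104 0.04 ] [array([0.2, 0.5]), array([-0. , -0.3])]
drawer L top [0.732 0.27  0.091] [array([1.9, 3.4]), array([ 0.3, -4.9])]
drawer L bot [0.737 0.265 0.024] [array([3. , 6.3]), array([ 0.1, -8. ])]
drawer R top [0.845 0.024 0.06 ] [array([-1.5, -3.5]), array([-0.5,  5.5])]
cab top L [0.767 0.286 0.158] [array([-1. , -1.9]), array([-0.1,  3. ])]
screwcap yellow [0.669 0.014 0.061] [array([0.5, 0.4]), array([ 0.1, -0.4])]
```

```bash
cat >> h.py <<'E'
from scipy.spatial.transform import Rotation as R
def go(s,pos,yaw,tilt=0):
    """shift/turn fractions to put TCP at pos, tool y along heading yaw(deg), tool tilted so the held plate's -x end is down by tilt(deg)"""
    c=R.from_rotvec(s['tcp_rot']).as_matrix()
    y=np.radians(yaw)
    T=np.c_[[-np.sin(y),np.cos(y),0],[np.cos(y),np.sin(y),0],[0,0,-1]]
    T=R.from_rotvec(-np.radians(tilt)*np.array([-np.sin(y),np.cos(y),0])).as_matrix()@T
    print('at',np.round(s['position'],4),'shift',np.round(c.T@(np.array(pos)-s['position'])/.3,3),'turn',np.round(R.from_matrix(c.T@T).as_rotvec()/np.radians(60),3))
E
python3 -m crank '[[[-0.62,-0.425,0.1],[0,0,0.75],1],[[-0.62,-0.425,0.1],[0,0,0.75],1],[[-0.62,-0.425,0.1],[0,0,0.75],1],[[-0.62,-0.425,0.1],[0,0,0.75],1],[[-0.62,-0.425,0.1],[0,0,0.75],1],[[-0.62,-0.425,0.1],[0,0,0.75],1]]' 30
python3 - <<'E'
from rig import bot
from h import *
go(bot.get_state(),[.4385,.139,.17],-18.4)
E
```

```text
t: 2.25
position: [0.3011, 0.3196, 0.1969]
tcp_rot: [-1.646, -2.675, -0.001]
ft_force: [0.1, 0.7, 0.7]
finger_gap: 0.0919
finger_force: 0.0
at [0.3011 0.3196 0.1969] shift [-0.744  0.137  0.089] turn [ 0.    -0.001  0.753]
```

```bash
python3 -m crank '[[[-0.744,0.137,0.089],[0,0,0.753],1],[[-0.744,0.137,0.089],[0,0,0.753],1],[[-0.744,0.137,0.089],[0,0,0.753],1],[[-0.744,0.137,0.089],[0,0,0.753],1],[[-0.744,0.137,0.089],[0,0,0.753],1],[[-0.744,0.137,0.089],[0,0,0.753],1],[[-0.744,0.137,0.089],[0,0,0.753],1]]'
python3 - <<'E'
from rig import bot
from h import *
s=bot.get_state(); go(s,[.4385,.139,.025],-18.4); print(s['qpos'])
p=bot.capture('wrist'); q=bot.capture('side')
for z in [p,q]: print([ (np.round(d['uv']),d['score']) for d in bot.tip_of(z,'cover')])
print(proj(p,[.4385,.139,0.0]))
cv2.imwrite('pics/w1.png',np.hstack([cv2.resize(x['image'],(400,300)) for x in (p,q)])[:,:,::-1])
E
```

```text
t: 3.12
position: [0.438, 0.1395, 0.1702]
tcp_rot: [-2.545, -1.841, -0.001]
ft_force: [0.3, -0.2, -0.7]
finger_gap: 0.0917
finger_force: 0.0
at [0.438  0.1395 0.1702] shift [-0.001  0.002  0.484] turn [ 0.    -0.     0.003]
[1.41140562e-01 2.82219962e-01 1.78230119e+00 2.64278811e-04
 1.07682327e+00 4.59383780e-01]
[(array([320., 213.]), 0.84)]
[(array([260., 343.]), 0.88)]
[[317.49619121 212.08348315]]
```

View pics/w1.png

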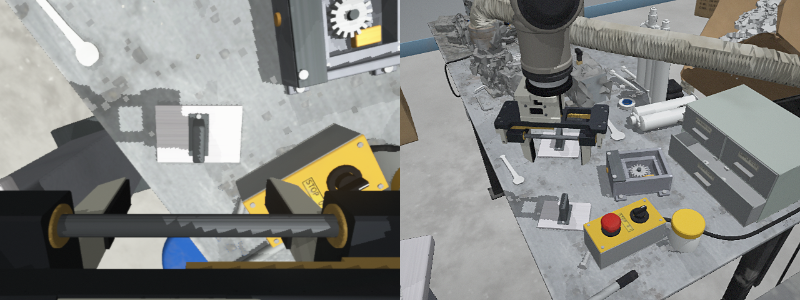

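The wrist view has the plate at (200,133), half scale, with the grip upright. It is where the estimate puts it, and the E-stop box stays clear on the right. Descending and gripping.

```bash
python3 -m crank '[[[0,0.002,0.2],[0,0,0],0.7],[[0,0.002,0.35],[0,0,0],0.7],[[0,0.002,0.484],[0,0,0],0.7],[[0,0.002,0.484],[0,0,0],0.7],[[0,0.002,0.484],[0,0,0],0.1],[[0,0.002,0.484],[0,0,0],0],[[0,0.002,0.484],[0,0,0],0],[[0,0.002,0.484],[0,0,0],0],[[0,0.002,0.484],[0,0,0],0],[[0,0.002,0.484],[0,0,0],0]]' 45
```

```text
t: 4.58
position: [0.4389, 0.1382, 0.0249]
tcp_rot: [-2.549, -1.837, -0.0]
ft_force: [-0.2, 0.2, 2.1]
finger_gap: 0.0136
finger_force: 45.0
```

```bash
python3 -m crank '[[[0,0,-0.1],[0,0,0],0],[[0,0,-0.25],[0,0,0],0],[[0,0,-0.4],[0,0,0],0],[[0,0,-0.55],[0,0,0],0],[[0,0,-0.55],[0,0,0],0]]'
python3 - <<'E'
from h import *
from rig import bot
o=[]
g=np.array([.6285,.2103]);ps=np.radians(-4.4);A=np.array([[np.cos(ps),-np.sin(ps)],[np.sin(ps),np.cos(ps)]])
for n in ['scene','side']:
    p=bot.capture(n); im=cv2.cvtColor(cv2.imread(f'pics/{n}0.png'),cv2.COLOR_BGR2RGB)
    p=dict(p,image=cv2.resize(im,None,fx=4,fy=4,interpolation=cv2.INTER_CUBIC))
    def poly(pts,z,c):
        W=np.c_[(A@np.array(pts,float).T/1000).T+g,np.full(len(pts),z)]
        cv2.polylines(p['image'],[np.int32(np.round((proj(p,W)+.5)*4))],True,c,1)
    q=lambda a,b,c,d:[(a,c),(b,c),(b,d),(a,d)]
    poly(q(-70,70,-53,53),.052,(255,0,0)); poly(q(-40,60,-43,43),.052,(0,255,0)); poly(q(-26,46,-31,31),.034,(255,255,0)); poly(q(-70,-40,-53,53),.057,(0,255,255))
    u,v=proj(p,[.63,.21,.045])[0]*4; o.append(p['image'][int(v)-260:int(v)+260,int(u)-270:int(u)+270])
o=cv2.resize(np.hstack(o),(800,385),interpolation=cv2.INTER_AREA); cv2.imwrite('pics/ov.png',o[:,:,::-1])
E
```

```text
t: 5.2
position: [0.4405, 0.1384, 0.1925]
tcp_rot: [2.546, 1.835, 0.009]
ft_force: [-1.1, 0.4, -2.8]
finger_gap: 0.0138
finger_force: 45.0
```

View pics/ov.png

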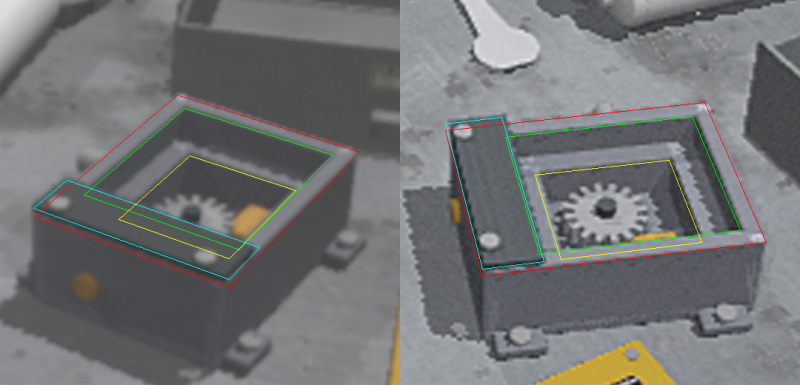

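The model wireframe at (0.6285, 0.2103), yaw −4.4°, lies on the rim, strip and hole edges in both views, so the gearbox pose holds. Next is the tilted pose above the mouth.

```bash
cat >> h.py <<'E'
def gpose(s,edge,h,tilt,gy=0.,hz=25.,g=(.6285,.2103),yaw=-4.4):
    """plate's lower -x edge at gearbox x=edge (mm), h mm above the ledge"""
    t=np.radians(tilt); gx=edge+55*np.cos(t)-hz*np.sin(t); z=34+h+55*np.sin(t)+hz*np.cos(t)
    y=np.radians(yaw); P=[g[0]+(gx*np.cos(y)-gy*np.sin(y))/1e3,g[1]+(gx*np.sin(y)+gy*np.cos(y))/1e3,z/1e3]
    print(edge,h,tilt,np.round(P,4),end=' '); go(s,P,yaw,tilt)
E
python3 - <<'E'
from rig import bot
from h import *
gpose(bot.get_state(),-32,75,16)
E
```

```text
-32 75 16 [0.6424 0.2092 0.1482] at [0.4382 0.1381 0.189 ] shift [0.441 0.571 0.135] turn [-0.266  0.033 -0.233]
```

```bash
python3 -m crank '[[[0.11,0.14,0],[-0.07,0.01,-0.06],0],[[0.22,0.285,0],[-0.14,0.02,-0.12],0],[[0.33,0.43,0.05],[-0.2,0.025,-0.18],0],[[0.441,0.571,0.1],[-0.266,0.033,-0.233],0],[[0.441,0.571,0.135],[-0.266,0.033,-0.233],0],[[0.441,0.571,0.135],[-0.266,0.033,-0.233],0],[[0.441,0.571,0.135],[-0.266,0.033,-0.233],0]]'
python3 - <<'E'
from rig import bot
from h import *
s=bot.get_state()
gpose(s,-32,3,16);gpose(s,-55,3,16)
p=bot.capture('side');w=bot.capture('scene')
cv2.imwrite('pics/t1.png',np.hstack([cv2.resize(x['image'][a:a+240,b:b+320],(400,300)) for x,a,b in ((p,120,230),(w,90,240))])[:,:,::-1])
E
```

```text
t: 6.18
position: [0.6425, 0.2091, 0.149]
tcp_rot: [2.145, 1.987, 0.278]
ft_force: [-0.0, 0.8, -2.3]
finger_gap: 0.0137
finger_force: 45.0
-32 3 16 [0.6424 0.2092 0.0762] at [0.6425 0.2091 0.149 ] shift [ 0.001 -0.067  0.233] turn [-0.001  0.     0.   ]
-55 3 16 [0.6195 0.211  0.0762] at [0.6425 0.2091 0.149 ] shift [ 0.001 -0.141  0.212] turn [-0.001  0.     0.   ]
```

View pics/t1.png

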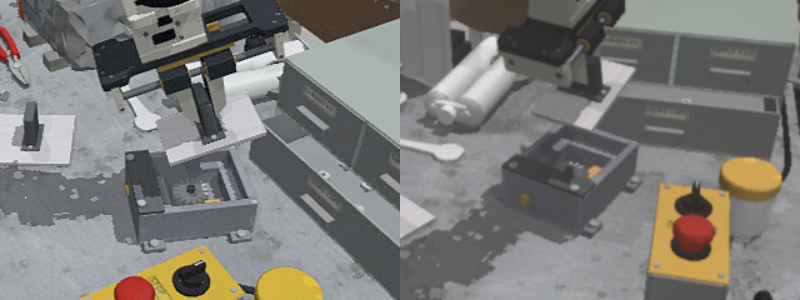

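The plate is held tilted with its −x end down, over the mouth and clear of the drawer. Lowering it straight in.

```bash
python3 -m crank '[[[0,-0.02,0.07],[0,0,0],0],[[0,-0.04,0.14],[0,0,0],0],[[0,-0.055,0.19],[0,0,0],0],[[0,-0.067,0.233],[0,0,0],0],[[0,-0.067,0.233],[0,0,0],0],[[0,-0.067,0.233],[0,0,0],0]]'
python3 - <<'E'
from rig import bot
from h import *
s=bot.get_state(); print(s['ft_force'])
gpose(s,-44,3,16);gpose(s,-56,3,16);gpose(s,-56,1,16)
p=bot.capture('side');w=bot.capture('scene')
cv2.imwrite('pics/t2.png',np.hstack([cv2.resize(x['image'][a:a+180,b:b+240],(400,300)) for x,a,b in ((p,180,280),(w,140,270))])[:,:,::-1])
E
```

```text
t: 7.02
position: [0.6438, 0.2096, 0.0774]
tcp_rot: [2.144, 1.986, 0.282]
ft_force: [0.0, -0.4, -2.6]
finger_gap: 0.0138
finger_force: 45.0
[ 0.03400984 -0.39954217 -2.61695378]
-44 3 16 [0.6305 0.2101 0.0762] at [0.6438 0.2096 0.0774] shift [-0.002 -0.044 -0.008] turn [ 0.002 -0.001  0.   ]
-56 3 16 [0.6185 0.2111 0.0762] at [0.6438 0.2096 0.0774] shift [-0.002 -0.082 -0.02 ] turn [ 0.002 -0.001  0.   ]
-56 1 16 [0.6185 0.2111 0.0742] at [0.6438 0.2096 0.0774] shift [-0.002 -0.084 -0.013] turn [ 0.002 -0.001  0.   ]
```

View pics/t2.png

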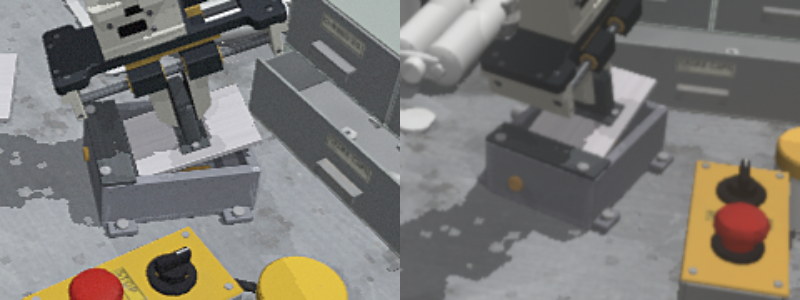

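The low end is inside the mouth just ahead of the strip, and the wrist force shows only the plate's weight. Sliding it under the strip.

```bash
python3 -m crank '[[[-0.001,-0.02,-0.004],[0,0,0],0],[[-0.002,-0.044,-0.008],[0,0,0],0],[[-0.002,-0.065,-0.014],[0,0,0],0],[[-0.002,-0.079,-0.019],[0,0,0],0],[[-0.002,-0.079,-0.019],[0,0,0],0]]'
python3 - <<'E'
from rig import bot
from h import *
s=bot.get_state(); print(s['ft_force'])
for a in [(-55,2,12),(-55,1,8),(-55,1,4),(-55,.5,0),(-55,-1,0)]: gpose(s,*a)
E
```

```text
t: 7.75
position: [0.619, 0.2109, 0.0759]
tcp_rot: [2.144, 1.987, 0.281]
ft_force: [0.9, -0.9, -2.5]
finger_gap: 0.0138
finger_force: 45.0
[ 0.85393674 -0.88555624 -2.4975754 ]
-55 2 12 [0.6221 0.2108 0.0719] at [0.619  0.2109 0.0759] shift [0.001 0.006 0.016] turn [ 0.068 -0.001  0.001]
-55 1 8 [0.6245 0.2106 0.0674] at [0.619  0.2109 0.0759] shift [0.    0.01  0.032] turn [ 0.135 -0.001  0.001]
-55 1 4 [0.6266 0.2104 0.0638] at [0.619  0.2109 0.0759] shift [0.    0.013 0.046] turn [ 0.201 -0.001  0.001]
-55 0.5 0 [0.6285 0.2103 0.0595] at [0.619  0.2109 0.0759] shift [0.    0.015 0.061] turn [ 0.268 -0.001  0.001]
-55 -1 0 [0.6285 0.2103 0.058 ] at [0.619  0.2109 0.0759] shift [0.    0.014 0.066] turn [ 0.268 -0.001  0.001]
```

```bash
python3 -m crank '[[[0,0.006,0.016],[0.068,0,0],0],[[0,0.01,0.032],[0.135,0,0],0],[[0,0.013,0.046],[0.2,0,0],0],[[0,0.015,0.061],[0.267,0,0],0],[[0,0.015,0.061],[0.267,0,0],0],[[0,0.015,0.061],[0.267,0,0],0]]'
python3 - <<'E'
from rig import bot
from h import *
s=bot.get_state(); gpose(s,-55,-1,0)
p=bot.capture('side');w=bot.capture('scene')
cv2.imwrite('pics/t3.png',np.hstack([cv2.resize(x['image'][a:a+180,b:b+240],(400,300)) for x,a,b in ((p,180,280),(w,140,270))])[:,:,::-1])
E
```

```text
t: 8.5
position: [0.6282, 0.21, 0.0591]
tcp_rot: [2.304, 2.135, 0.002]
ft_force: [-0.0, 0.2, -3.2]
finger_gap: 0.0135
finger_force: 45.0
-55 -1 0 [0.6285 0.2103 0.058 ] at [0.6282 0.21   0.0591] shift [0.001 0.001 0.004] turn [ 0.001 -0.     0.001]
```

View pics/t3.png

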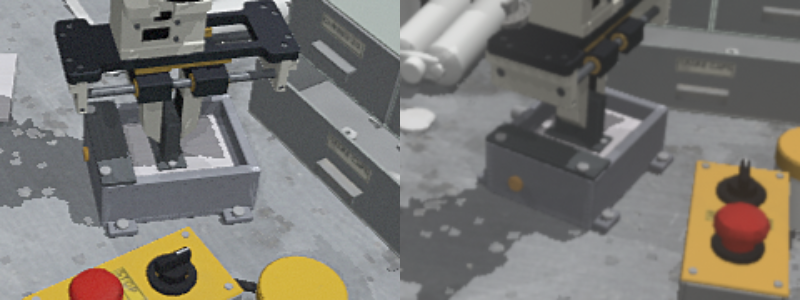

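The plate is level inside the recess with its end under the strip. It still hangs just above the ledge, with no contact force. Lowering 1–2 mm, letting go with a small opening, then rising.

```bash
python3 -m crank '[[[0.001,0.001,0.004],[0,0,0],0],[[0.001,0.001,0.006],[0,0,0],0],[[0.001,0.001,0.006],[0,0,0],0]]' 
python3 -m crank '[[[0,0,0],[0,0,0],0.27],[[0,0,0],[0,0,0],0.27],[[0,0,0],[0,0,0],0.27],[[0,0,-0.03],[0,0,0],0.27],[[0,0,-0.1],[0,0,0],0.27],[[0,0,-0.25],[0,0,0],0.27],[[0,0,-0.4],[0,0,0],0.27],[[0,0,-0.4],[0,0,0],0.27],[[0,0,-0.4],[0,0,0],0.27]]'
python3 - <<'E'
from rig import bot
from h import *
p=bot.capture('side');w=bot.capture('scene'); r=bot.capture('wrist')
for x in (p,w,r):
    print([(np.round(d['uv']),round(d['score'],2)) for d in bot.tip_of(x,'cover')], proj(x,[.6285,.2103,.034]).round())
cv2.imwrite('pics/t4.png',np.hstack([cv2.resize(x['image'][a:a+180,b:b+240],(400,300)) for x,a,b in ((p,180,280),(w,140,270))])[:,:,::-1])
E
```

```text
t: 8.98
position: [0.628, 0.2103, 0.0589]
tcp_rot: [2.304, 2.135, 0.0]
ft_force: [-5.0, -1.5, 7.7]
finger_gap: 0.0134
finger_force: 45.0
t: 10.1
position: [0.6283, 0.2102, 0.1773]
tcp_rot: [-2.304, -2.135, -0.0]
ft_force: [-0.4, -0.2, -0.6]
finger_gap: 0.0247
finger_force: 0.0
[(array([375., 270.]), 0.87)] [[379. 271.]]
[(array([378., 225.]), 0.71)] [[377. 225.]]
[(array([319., 218.]), 0.94)] [[318. 220.]]
```

View pics/t4.png

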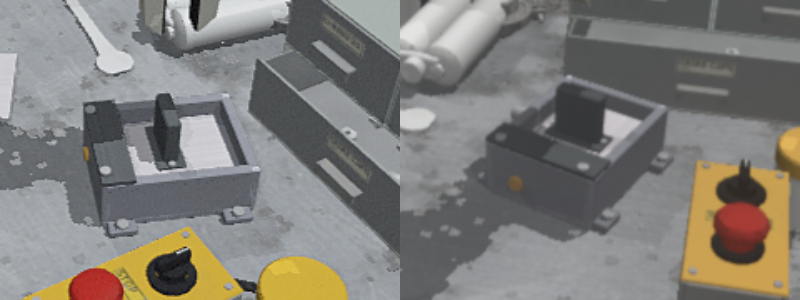

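The cover lies flat in the recess with one end under the strip. The network puts its origin within about 4 px of the seat in all three views, and the gripper is clear. Handing in.

```bash
python3 -c "
from rig import bot
print(bot.job_done())"
```

```text
the job is handed in; nothing more can be done
None
```

The narrower cover lies flat on the ledge with its −x end under the strip and the gripper clear, the wider plate was not touched, and the job is handed in at about 10 s; no verdict was returned.

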